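Find the loose capped bolt of the animation board and hold its cap open

TASK

The clamp bar of the animation board wobbles: tap down on the cap or the knob of each of the three bolts, hard enough to push it to its stop, to find the one loose bolt, which sinks clearly further than the two tight ones. Then lift the cap of the loose bolt, keeping the other two caps shut, and finish while still holding it with the gripper, at least 40 degrees open and with the bolt left sunk, so that a colleague can get a wrench on it. Do not shove the inks, cups and other things around it out of place or tip them.

Things in the scene. Friction and masses are not known exactly. Their poses are not given: they have to be found in the camera images.
- board: Fixed animation drawing board, plywood 300 (x) x 460 (y) x 8 mm thick, yawed on the table; origin at the centre of its underside, on the table; y runs along the clamp bar (grey, 46 mm wide, its top 38 mm above the table) that crosses the middle of the board, x across it, away from the robot. Three upright round bolt housings (56 mm diameter, rims 52 mm above the table) stand in the bar at y = +130, 0 and -130 mm, with the three capped bolts 1, 2, 3 in that order.
- bolt_1 (a joint): How far capped bolt 1 has been pressed down into its housing, m: 0 at the start. Bolt, hinge and cap go down together. About 3 N pressed down on the cap or its knob moves it and it stays where it is left; a tight bolt stops hard after 3 mm, the single loose one only after 10 mm. Pulling it up again takes 7 N.
- cap_1 (a joint): Opening angle of the cap of bolt 1, rad: 0 shut, up to 1.7. A weak spring (under 0.07 N m with the cap's weight) always shuts it when let go.
- lid_1: Cap of bolt 1: a round aluminium cover, 52 mm diameter, 14 mm tall, hinged on the robot's side, with a black ball knob on a stem near its far edge. Origin in the middle of the hinge line, 70 mm above the table at the start; x points to the knob when shut, y along the hinge. Cap centre 30 mm along x; flat top of the cap 10 mm above the origin, its lower rim 4 mm below. It opens by its far edge rising and swinging back towards the robot.
- knob_1 (a point): Centre of the ball knob of cap 1: ball 18 mm diameter, 48 mm along x and 36 mm above the lid's origin (26 mm above the cap's flat top, 106 mm above the table at the start), on an 8 mm stem.
- hinge_1 (a point): Middle of the hinge line of cap 1; goes down with the bolt, does not move when the cap opens.
- bolt_2 (a joint): How far capped bolt 2 has been pressed down into its housing, m: 0 at the start. Bolt, hinge and cap go down together. About 3 N pressed down on the cap or its knob moves it and it stays where it is left; a tight bolt stops hard after 3 mm, the single loose one only after 10 mm. Pulling it up again takes 7 N.
- cap_2 (a joint): Opening angle of the cap of bolt 2, rad: 0 shut, up to 1.7. A weak spring (under 0.07 N m with the cap's weight) always shuts it when let go.
- lid_2: Cap of bolt 2: a round aluminium cover, 52 mm diameter, 14 mm tall, hinged on the robot's side, with a black ball knob on a stem near its far edge. Origin in the middle of the hinge line, 70 mm above the table at the start; x points to the knob when shut, y along the hinge. Cap centre 30 mm along x; flat top of the cap 10 mm above the origin, its lower rim 4 mm below. It opens by its far edge rising and swinging back towards the robot.
- knob_2 (a point): Centre of the ball knob of cap 2: ball 18 mm diameter, 48 mm along x and 36 mm above the lid's origin (26 mm above the cap's flat top, 106 mm above the table at the start), on an 8 mm stem.
- hinge_2 (a point): Middle of the hinge line of cap 2; goes down with the bolt, does not move when the cap opens.
- bolt_3 (a joint): How far capped bolt 3 has been pressed down into its housing, m: 0 at the start. Bolt, hinge and cap go down together. About 3 N pressed down on the cap or its knob moves it and it stays where it is left; a tight bolt stops hard after 3 mm, the single loose one only after 10 mm. Pulling it up again takes 7 N.
- cap_3 (a joint): Opening angle of the cap of bolt 3, rad: 0 shut, up to 1.7. A weak spring (under 0.07 N m with the cap's weight) always shuts it when let go.
- lid_3: Cap of bolt 3: a round aluminium cover, 52 mm diameter, 14 mm tall, hinged on the robot's side, with a black ball knob on a stem near its far edge. Origin in the middle of the hinge line, 70 mm above the table at the start; x points to the knob when shut, y along the hinge. Cap centre 30 mm along x; flat top of the cap 10 mm above the origin, its lower rim 4 mm below. It opens by its far edge rising and swinging back towards the robot.
- knob_3 (a point): Centre of the ball knob of cap 3: ball 18 mm diameter, 48 mm along x and 36 mm above the lid's origin (26 mm above the cap's flat top, 106 mm above the table at the start), on an 8 mm stem.
- hinge_3 (a point): Middle of the hinge line of cap 3; goes down with the bolt, does not move when the cap opens.
- ink_bottle: Small capped glass ink jar, 38 mm diameter, 55 mm tall, on the board beyond the bar; bystander, loose. Origin at the centre of its underside.
- water_cup: Empty white plastic cup, 64 mm across the rim, 60 mm tall, on the board beyond the bar; bystander, loose. Origin at the centre of its underside.
- eraser: Rubber block 45 x 22 x 13 mm, on the board on the robot's side of the bar; bystander, loose. Origin at the centre of its underside.
- ink_dish: White ceramic dish 70 mm diameter, 22 mm tall, on the board on the robot's side of the bar; bystander, loose. Origin at the centre of its underside.
- brush: Paint brush 190 mm long lying on the table to the right; bystander, loose. Origin on its underside, x along its length.
- paint_jar: Jar 60 mm diameter, 80 mm tall, on the table to the left; bystander, loose. Origin at the centre of its underside.
- tub: Clear open plastic tub 130 x 100 x 60 mm, on the table to the left; bystander, loose. Origin at the centre of its underside.

How it is judged:
On the way:
1. each of the three bolts has been tapped down (by more than 2 mm) (value of joint each of bolt_1, bolt_2, bolt_3 above 0.002 m), for 0.1 s.
At the end, for the whole second after the job is handed in: The cap of the loose bolt (the one sunk more than 5.5 mm) is open by more than 0.69 rad (40 degrees) and the fingers press on it with more than 0.3 N; the other two caps are shut (under 0.1 rad) (((value of joint bolt_1 above 0.0055 m and value of joint cap_1 above 0.69 rad and contact force between the fingers and lid_1 above 0.3 N and value of joint each of cap_2, cap_3 below 0.1 rad) or (value of joint bolt_2 above 0.0055 m and value of joint cap_2 above 0.69 rad and contact force between the fingers and lid_2 above 0.3 N and value of joint each of cap_1, cap_3 below 0.1 rad) or (value of joint bolt_3 above 0.0055 m and value of joint cap_3 above 0.69 rad and contact force between the fingers and lid_3 above 0.3 N and value of joint each of cap_1, cap_2 below 0.1 rad))); the arm keeps its last pose, push and grip.
It fails at once if the cap of a bolt that has not been found loose (sunk less than 4.5 mm) is lifted beyond 0.3 rad ((value of joint cap_1 above 0.3 rad and value of joint bolt_1 below 0.0045 m) or (value of joint cap_2 above 0.3 rad and value of joint bolt_2 below 0.0045 m) or (value of joint cap_3 above 0.3 rad and value of joint bolt_3 below 0.0045 m)).
It fails at once if a bystander is moved by more than 40 mm or an upright one is tipped (distance of any of ink_bottle, water_cup, eraser, ink_dish, brush, paint_jar, tub from where it was at the start of the episode above 0.04 m or angle between any of ink_bottle, water_cup, eraser, ink_dish, paint_jar, tub's own z axis and vertical above 0.6 rad).
It also fails if it takes over 45 s, if anything falls off the work surface, if the arm or the gripper's body presses on something with over 40 N, if the wrist force passes 120 N, or if a joint passes its speed limit or range.

ROBOT

A 6-joint arm with a two-finger parallel gripper is mounted at the origin on the work surface. World frame = base frame: x ahead of the robot, y to its left, z up, the work surface at z = 0. Lengths are in m, angles in rad, forces in N, time in s.
With the tool pointing down it reaches from about 0.3 to 0.875 m from the base axis. Payload 6.4 kg.
Tool frame: the origin (TCP) lies at the very end of the fingers, on their centre line; the grasp point (between the pads) lies 19 mm behind it; z points along the fingers, y is the line along which they close (so a half turn about z gives the same grasp; the last joint's range is limited). The gripper opens to 85 mm and grips with 20 to 120 N. Pads are 22 mm wide; open, the fingers measure 114 mm over their backs; the gripper's body (76 mm by 85 mm) begins 54 mm behind the grasp point. The pads swing forward as they close: fully open they stand 13 mm farther back than shut.
Start: joints at [0.903, 0.181, 1.607, -0, 1.354, -0.206], TCP at [0.256, 0.515, 0.231] pointing down, gripper open.
Joint ranges: [-2.99, 2.99], [-0.89, 2.07], [0.3, 2.58], [-1.14, 4.28], [0, 2.63], [-3.12, 3.12]. Speed limits (rad/s): [2.57, 2.57, 3.01, 3.14, 3.14, 3.14].

INTERFACE

Orientations are given as a unit quaternion [w, x, y, z].
In Python, from bench import ctrl, camera, calibration, order, outline_of gives the robot as it stands.
- The arm moves only by the tool move_arm, never from a script. Its argument "series" is a list that holds one entry, the list of rows, each a list of 5 numbers: the opening, from 0 (shut) to 1 (fully open), then the shift along the tool's x, y, z in mm, then the turn about the tool's z in rad. A call has exactly 10 rows; each row is the pose to reach, as a shift and turn from the pose commanded when the call began, along the tool's axes at that moment; what a row does not reach only later rows make up. A row lasts 1/12 s, in which the tool goes at most 41.7 mm and 7.16 degrees, less where a joint would pass 70% of its speed; a pose out of reach is approached as far as the arm can. A call with a gripper value outside its range is refused whole. The fingers move at their own pace and stop on an object; the grip force is fixed at half the most. Time passes only in rows, so rows that repeat a pose let the fingers close, or fill a call up. It gives the time, the measured TCP pose, the force, the opening and the grip force at its end, in the units of the state.
- ctrl.get_obs(): the state, without advancing time (a new reading comes with each control period).
- camera(name): name is "side" or "top"; returns (picture, depth): 480x640x3 uint8, blue, green, red; 480x640 float32, m along the optical axis (not along the pixel's ray), 0 where there is no reading.
- calibration(name): a dict with "intrinsics" (3x3 intrinsics, pixels), "rvec" (rotation vector, rad) and "tvec" (3), from world to camera coordinates, as OpenCV has them. Camera axes: x right, y down, z forward; pixel columns grow to the right and rows downward; lengths in m; the calibration is good to about 2 mm. A picture is of the moment at which its call begins. calibration takes no time and is no camera call.
- order.hand_in(): hands the job in; it is judged then, once.
Trained networks look in the newest picture that a camera, given by its name, has taken for a name from the list of things; names that differ only in an ending like _2 or _b are one class to them, and where a whole thing is asked for, a point or a joint stands for the part that bears it (a point fixed in the world has none). Each returns a list of dicts, best first, with "conf" (0 to 1); they miss things now and then, are a little off and sometimes report something else, mostly with a low value. They report only what shows in the picture. A call takes as long as a camera call.
- outline_of(target, camera): "region" (480x640 bool, what is visible of it) and "bbox" ([centre column, centre row, width, height] in pixels, round what is visible of it).
The state is a dict: "time_s": time; "q": joint angles; "dq": joint speeds; "joint_efforts": joint torques, N m; "eef_pos": TCP position; "eef_rot": TCP orientation; "wrist_force": force on the tool from outside, world axes, zero at the start; "torque": the same for the moment, N m; "opening": opening from 0.0 (shut) to 1.0 (fully open); "grasp_force": force on a finger pad.
Only numpy, scipy, OpenCV 4.12 (cv2) and the standard library are available. Lean on these libraries where they do the work, as an engineer would, in place of code of your own. Each camera call takes 0.05 s, during which the arm holds its last target. There are 200 camera calls.

## Working session

There is one attempt and no reset: what is moved stays moved. The work goes in short steps, Python scripts to look and compute and a tool call to move; the robot and the scene stay as the last step left them, time stands still between calls to the robot, and variables do not carry over. Pictures are saved under pics/ and viewed, at most 10 in all, crops included, and the job is handed in when it is done.

Besides the shell and the picture viewer there is one more tool, called after "Request:" as a command line: name --argument value ..., lists and objects as JSON in quotes. move_arm: Moves the arm, as the interface text tells. Its arguments: {"type":"object","properties":{"series":{"type":"array","items":{"type":"array","items":{"type":"array","items":{"type":"number"}}}}},"required":["series"]}

```bash
mkdir -p pics
cat > h.py <<'E'
import numpy as np,cv2
from bench import ctrl,camera,calibration,order,outline_of
def cal(n):
    c=calibration(n);R=cv2.Rodrigues(np.array(c["rvec"],float))[0];return np.array(c["intrinsics"],float),R,np.array(c["tvec"],float).ravel()
def unp(n,u,v,d):
    K,R,t=cal(n);p=np.linalg.inv(K)@np.stack([u*d,v*d,d]);return (R.T@(p-t[:,None])).T
def atz(n,u,v,z):
    K,R,t=cal(n);r=R.T@np.linalg.inv(K)@np.array([u,v,1.]);o=-R.T@t;return o+r*(z-o[2])/r[2]
def proj(n,P):
    K,R,t=cal(n);p=K@(R@np.array(P).T+t[:,None]);return (p[:2]/p[2]).T
E
python3 - <<'E'
from h import *
s=ctrl.get_obs();print({k:np.round(v,3) for k,v in s.items()})
for n in("top","side"):
    im,d=camera(n);cv2.imwrite(f"pics/{n}0.png",im)
    for t in("knob_1","lid_1","board","ink_bottle","water_cup","eraser","ink_dish"):
        for o in outline_of(t,n)[:4]:
            m=o["region"]&(d>0);v,u=np.nonzero(m)
            if len(u)<5: continue
            P=unp(n,u.astype(float),v.astype(float),d[m]);print(n,t,round(o["conf"],2),np.round(o["bbox"]),len(u),np.round(np.median(P,0),3),"zmax",np.round(np.percentile(P[:,2],98),3))
E
```

```text
{'time_s': np.float64(0.0), 'q': array([ 0.903,  0.182,  1.608, -0.   ,  1.354, -0.206]), 'dq': array([-0.001, -0.001,  0.001,  0.001,  0.001, -0.002]), 'joint_efforts': array([ 1.0000e-03, -4.4487e+01, -3.5134e+01, -0.0000e+00,  9.0000e-03,
       -0.0000e+00]), 'eef_pos': array([0.256, 0.514, 0.23 ]), 'eef_rot': array([-0.   ,  0.229,  0.973, -0.001]), 'wrist_force': array([-0.122, -0.048, -0.406]), 'torque': array([-0.003,  0.012, -0.025]), 'grasp_force': np.float64(0.0), 'opening': np.float64(0.999)}
top knob_1 0.84 [370. 248.  22.  24.] 358 [ 0.507 -0.061  0.081] zmax 0.115
top knob_1 0.72 [323. 247.  21.  23.] 343 [0.5   0.065 0.081] zmax 0.116
top knob_1 0.39 [372. 247.  23.  23.] 386 [ 0.506 -0.063  0.081] zmax 0.115
top knob_1 0.36 [397. 211.  24.  23.] 454 [ 0.615 -0.127  0.027] zmax 0.072
top lid_1 0.9 [424. 249.  17.  26.] 351 [ 0.513 -0.193  0.081] zmax 0.116
top lid_1 0.86 [372. 247.  19.  26.] 368 [ 0.507 -0.061  0.081] zmax 0.116
top lid_1 0.74 [322. 249.  21.  24.] 337 [0.5   0.066 0.081] zmax 0.116
top lid_1 0.53 [344. 215.  10.  19.] 177 [0.59  0.008 0.063] zmax 0.
[... 544 characters left out ...]
de lid_1 0.87 [330. 284.  24.  32.] 473 [ 0.509 -0.066  0.081] zmax 0.114
side lid_1 0.66 [357. 331.  29.  27.] 612 [ 0.516 -0.195  0.08 ] zmax 0.115
side board 0.61 [340. 323. 195. 195.] 19265 [ 0.492 -0.12   0.01 ] zmax 0.082
side ink_bottle 0.77 [354. 266.  15.  25.] 336 [ 0.59  -0.001  0.049] zmax 0.067
side water_cup 0.67 [382. 303.  34.  35.] 810 [ 0.612 -0.12   0.046] zmax 0.07
side eraser 0.59 [284. 298.  21.  18.] 197 [ 0.412 -0.011  0.021] zmax 0.025
side ink_dish 0.73 [357. 331.  31.  26.] 604 [ 0.515 -0.195  0.081] zmax 0.115
side ink_dish 0.6 [298. 343.  27.  30.] 714 [ 0.409 -0.141  0.023] zmax 0.033
side ink_dish 0.55 [329. 284.  24.  34.] 532 [ 0.507 -0.068  0.081] zmax 0.114
```

Run:
```python
from h import *
for n in("top","side"):
    im,d=camera(n)
    v,u=np.nonzero(d>0);P=unp(n,u.astype(float),v.astype(float),d[v,u])
    for y in(.065,-.063,-.194):
        c=np.array([.51,y])
        m=(np.abs(P[:,:2]-c)<.045).all(1)
        k=P[m&(P[:,2]>.1)&(P[:,2]<.12)];l=P[m&(P[:,2]>.076)&(P[:,2]<.084)]
        print(n,y,len(k),np.round(k.mean(0),4),np.round((k.min(0)+k.max(0))/2,4),k[:,2].max().round(3),"lid",len(l),np.round((l.min(0)+l.max(0))/2,4))
    x,y,w,h=250,170,220,165
    if n=="side": x,y,w,h=230,200,220,165
    cv2.imwrite(f"pics/{n}1.png",cv2.resize(im[y:y+h,x:x+w],(800,600),interpolation=cv2.INTER_CUBIC))
```

```text
top 0.065 40 [0.5189 0.0677 0.1125] [0.5195 0.0678 0.1118] 0.118 lid 268 [0.4961 0.0671 0.0801]
top -0.063 41 [ 0.5254 -0.0615  0.1133] [ 0.5256 -0.0611  0.112 ] 0.119 lid 278 [ 0.5043 -0.0632  0.0801]
top -0.194 44 [ 0.5327 -0.1907  0.1128] [ 0.5334 -0.1911  0.1121] 0.12 lid 264 [ 0.5105 -0.1926  0.0799]
side 0.065 44 [0.5191 0.0652 0.1116] [0.5206 0.0656 0.1093] 0.117 lid 284 [0.499  0.067  0.0799]
side -0.063 51 [ 0.5264 -0.0646  0.1118] [ 0.527  -0.0639  0.1103] 0.118 lid 356 [ 0.506  -0.0626  0.08  ]
side -0.194 61 [ 0.5329 -0.1936  0.1116] [ 0.5338 -0.1921  0.1086] 0.117 lid 452 [ 0.5126 -0.1916  0.08  ]
```

View pics/side1.png

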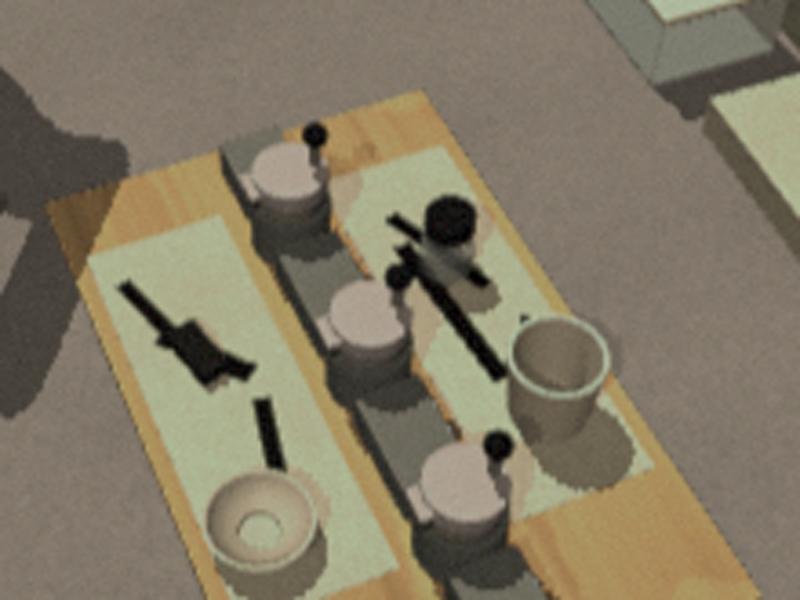

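View pics/top1.png

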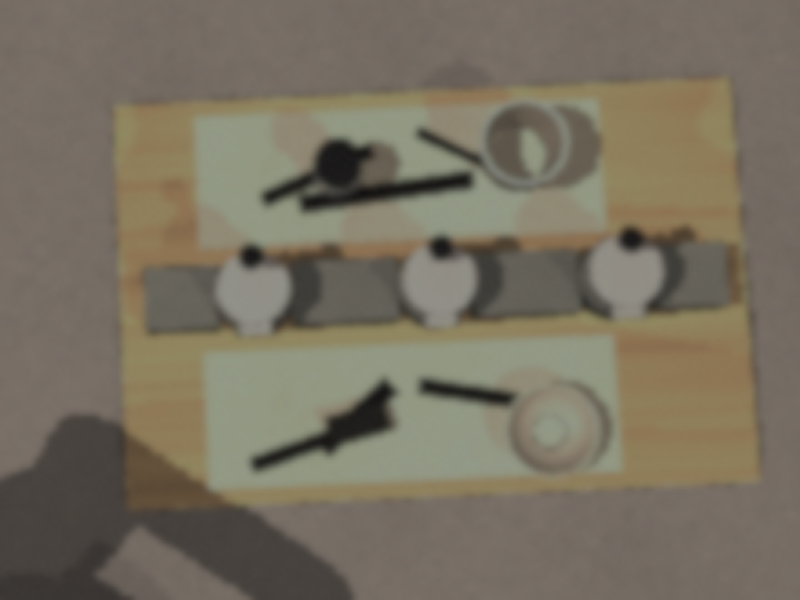

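Request:
move_arm --series '[[[0, -34, -22, 0, -0.052], [0, -68, -44, 0, -0.104], [0, -102, -66, 0, -0.156], [0, -136, -88, 0, -0.208], [0, -170, -110, 0, -0.26], [0, -204, -132, 0, -0.312], [0, -238, -154, 0, -0.364], [0, -272, -176, 0, -0.416], [0, -306, -198, 0, -0.468], [0, -340, -220, 0, -0.516]]]'

```text
time_s: 1.73
eef_pos: [0.4633, 0.1645, 0.2317]
eef_rot: [0.0, -0.028, 1.0, 0.0]
wrist_force: [0.6, 0.3, 0.2]
opening: 0.002
grasp_force: 0.0
```

```bash
cat >> h.py <<'E'
from scipy.spatial.transform import Rotation as Ro
def st(*targets):
    s=ctrl.get_obs();q=s["eef_rot"];R=Ro.from_quat([q[1],q[2],q[3],q[0]]).as_matrix()
    print(s["time_s"],np.round(s["eef_pos"],4),"F",np.round(s["wrist_force"],2),"op",round(float(s["opening"]),3),"g",s["grasp_force"],"y-ang",round(float(np.degrees(np.arctan2(R[1,1],R[0,1]))),2),"z",np.round(R[:,2],3))
    for t in targets: print("->",t,np.round(R.T@(np.array(t)-s["eef_pos"])*1000,1))
E
python3 -c "
from h import *
st((.519,.067,.145),(.519,.067,.12))"
```

```text
1.7333 [0.4633 0.1645 0.2317] F [0.59 0.33 0.24] op 0.002 g 0.0 y-ang 93.26 z [ 0.001  0.    -1.   ]
-> (0.519, 0.067, 0.145) [ -50.  -100.5   86.7]
-> (0.519, 0.067, 0.12) [ -50.  -100.5  111.7]
```

Request:
move_arm --series '[[[0, -17, -34, 0, 0], [0, -34, -68, 0, 0], [0, -50, -100, 0, 0], [0, -50, -100, 30, 0], [0, -50, -100, 60, 0], [0, -50, -100, 85, 0], [0, -50, -100, 100, 0], [0, -50, -100, 108, 0], [0, -50, -100, 112, 0], [0, -50, -100, 112, 0]]]'

```text
time_s: 2.57
eef_pos: [0.5178, 0.0693, 0.1191]
eef_rot: [-0.0, -0.027, 1.0, 0.0]
wrist_force: [0.5, 0.2, -0.4]
opening: -0.006
grasp_force: 0.0
```

```bash
python3 -c "
from h import *
st((.519,.067,.108))
im,d=camera('side');x,y=230,190
cv2.imwrite('pics/a.png',cv2.resize(im[y:y+165,x:x+220],(800,600)))"
```

```text
2.5667 [0.5178 0.0693 0.1191] F [ 0.52  0.19 -0.43] op -0.006 g 0.0 y-ang 93.11 z [-0.001  0.    -1.   ]
-> (0.519, 0.067, 0.108) [-1.1 -2.3 11.1]
```

View pics/a.png

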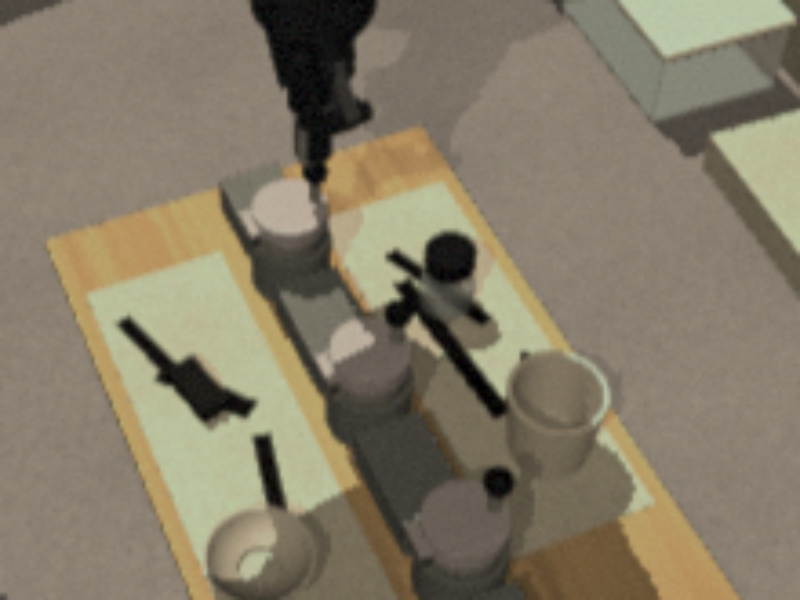

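Closed fingertips sit just above knob 1 (about pixel 315,175 in the crop). I press gently.

Request:
move_arm --series '[[[0, -1, -2, 1, 0], [0, -1, -2, 2, 0], [0, -1, -2, 3, 0], [0, -1, -2, 4, 0], [0, -1, -2, 5, 0], [0, -1, -2, 6, 0], [0, -1, -2, 7, 0], [0, -1, -2, 8, 0], [0, -1, -2, 9, 0], [0, -1, -2, 9, 0]]]'

```text
time_s: 3.45
eef_pos: [0.5193, 0.0673, 0.1103]
eef_rot: [0.0, -0.027, 1.0, -0.0]
wrist_force: [2.1, 0.8, 2.8]
opening: -0.002
grasp_force: 1.4
```

Request:
move_arm --series '[[[0, 0, 0, 0.5, 0], [0, 0, 0, 1, 0], [0, 0, 0, 1.5, 0], [0, 0, 0, 2, 0], [0, 0, 0, 2.5, 0], [0, 0, 0, 3, 0], [0, 0, 0, 3.5, 0], [0, 0, 0, 4, 0], [0, 0, 0, 4, 0], [0, 0, 0, 4, 0]]]'

```text
time_s: 4.28
eef_pos: [0.519, 0.0672, 0.1062]
eef_rot: [-0.0, -0.027, 1.0, -0.0]
wrist_force: [2.3, 0.4, 3.2]
opening: 0.001
grasp_force: 1.4
```

Request:
move_arm --series '[[[0, 0, 0, 0.5, 0], [0, 0, 0, 1, 0], [0, 0, 0, 1.5, 0], [0, 0, 0, 2, 0], [0, 0, 0, 2.5, 0], [0, 0, 0, 3, 0], [0, 0, 0, 3.5, 0], [0, 0, 0, 4, 0], [0, 0, 0, 4, 0], [0, 0, 0, 4, 0]]]'

```text
time_s: 5.12
eef_pos: [0.52, 0.0673, 0.1034]
eef_rot: [0.001, -0.027, 1.0, -0.0]
wrist_force: [0.8, 0.9, 8.3]
opening: -0.001
grasp_force: 4.7
```

Request:
move_arm --series '[[[0, 0, 0, -20, 0], [0, 0, 0, -40, 0], [0, 0, -20, -40, 0], [0, 0, -50, -40, 0], [0, 1, -90, -40, 0], [0, 1, -120, -40, 0], [0, 1, -130, -40, 0], [0, 1, -130, -25, 0], [0, 1, -130, -16, 0], [0, 1, -130, -15, 0]]]'

```text
time_s: 5.95
eef_pos: [0.5229, -0.0617, 0.1147]
eef_rot: [-0.002, -0.027, 1.0, 0.001]
wrist_force: [-0.5, -0.2, 1.1]
opening: 0.0
grasp_force: 0.3
```

Run:
```python
from h import *
st((.526,-.063,.117))
for n in("side","top"):
    im,d=camera(n)
    v,u=np.nonzero(d>0);P=unp(n,u.astype(float),v.astype(float),d[v,u])
    for c in((.497,.067),(.504,-.063),(.511,-.193)):
        m=(np.abs(P[:,:2]-c)<.012).all(1)&(P[:,2]<.09)&(P[:,2]>.06)
        print(n,c,m.sum(),np.round(np.median(P[m,2]),4))
```

```text
5.95 [ 0.5229 -0.0617  0.1147] F [-0.53 -0.2   1.1 ] op 0.0 g 0.3133429493755102 y-ang 93.09 z [-0.005  0.002 -1.   ]
-> (0.526, -0.063, 0.117) [-3.  -1.4 -2.3]
side (0.497, 0.067) 68 0.0711
side (0.504, -0.063) 92 0.0807
side (0.511, -0.193) 117 0.0808
top (0.497, 0.067) 91 0.0709
top (0.504, -0.063) 62 0.0814
top (0.511, -0.193) 88 0.0813
```

Request:
move_arm --series '[[[0, -2, -1, 0, 0], [0, -2, -1, 1, 0], [0, -2, -1, 1.5, 0], [0, -2, -1, 2, 0], [0, -2, -1, 2.5, 0], [0, -2, -1, 3, 0], [0, -2, -1, 3.5, 0], [0, -2, -1, 4, 0], [0, -2, -1, 4.5, 0], [0, -2, -1, 4.5, 0]]]'

```text
time_s: 6.88
eef_pos: [0.5274, -0.0635, 0.113]
eef_rot: [0.0, -0.027, 1.0, -0.0]
wrist_force: [1.2, 0.6, 3.7]
opening: 0.0
grasp_force: 1.5
```

Request:
move_arm --series '[[[0, 0, 0, 0.5, 0], [0, 0, 0, 1, 0], [0, 0, 0, 1.5, 0], [0, 0, 0, 2, 0], [0, 0, 0, 2.5, 0], [0, 0, 0, 3, 0], [0, 0, 0, 3.5, 0], [0, 0, 0, 4, 0], [0, 0, 0, 4, 0], [0, 0, 0, 4, 0]]]'

```text
time_s: 7.72
eef_pos: [0.5283, -0.0636, 0.1102]
eef_rot: [0.001, -0.027, 1.0, -0.0]
wrist_force: [-0.2, 2.7, 11.2]
opening: -0.001
grasp_force: 5.2
```

Request:
move_arm --series '[[[0, 0, 0, -20, 0], [0, 0, 0, -40, 0], [0, 0, -20, -40, 0], [0, 1, -50, -40, 0], [0, 2, -90, -40, 0], [0, 2, -120, -40, 0], [0, 2, -129, -40, 0], [0, 2, -129, -25, 0], [0, 2, -129, -12, 0], [0, 2, -129, -9, 0]]]'

```text
time_s: 8.55
eef_pos: [0.53, -0.1915, 0.1149]
eef_rot: [-0.002, -0.027, 1.0, 0.001]
wrist_force: [-0.8, -0.7, 0.4]
opening: 0.002
grasp_force: 0.4
```

Request:
move_arm --series '[[[0, 0, 0, 0, 0], [0, 0, 0, 1, 0], [0, 0, 0, 2, 0], [0, 0, 0, 3, 0], [0, 0, 0, 4, 0], [0, 0, 0, 5, 0], [0, 0, 0, 5.5, 0], [0, 0, 0, 6, 0], [0, 0, 0, 6.5, 0], [0, 0, 0, 6.5, 0]]]'

```text
time_s: 9.38
eef_pos: [0.5325, -0.1925, 0.1115]
eef_rot: [0.0, -0.027, 1.0, -0.0]
wrist_force: [2.2, 1.7, 3.3]
opening: -0.0
grasp_force: 1.6
```

Request:
move_arm --series '[[[0, 0, 0, 0.5, 0], [0, 0, 0, 1, 0], [0, 0, 0, 1.5, 0], [0, 0, 0, 2, 0], [0, 0, 0, 2, 0], [0, 0, 0, 2.5, 0], [0, 0, 0, 2.5, 0], [0, 0, 0, 2.5, 0], [0, 0, 0, 2.5, 0], [0, 0, 0, 2.5, 0]]]'

```text
time_s: 10.22
eef_pos: [0.5334, -0.1927, 0.1104]
eef_rot: [0.001, -0.027, 1.0, -0.0]
wrist_force: [1.8, 2.3, 9.5]
opening: -0.002
grasp_force: 5.1
```

Request:
move_arm --series '[[[0, 0, 0, -25, 0], [0, 0, 0, -55, 0], [0.2, 0, 35, -55, 0], [0.5, 0, 75, -55, 0], [0.5, 0, 115, -55, 0], [0.5, 0, 155, -55, 0], [0.5, 0, 195, -55, 0], [0.5, 0, 230, -55, 0], [0.5, 0, 255, -55, 0], [0.5, 0, 260, -55, 0]]]'

```text
time_s: 11.05
eef_pos: [0.5164, 0.0708, 0.163]
eef_rot: [-0.001, -0.029, 1.0, 0.0]
wrist_force: [0.4, 0.5, -1.1]
opening: 0.505
grasp_force: 0.0
```

Run:
```python
from h import *
n="side"
for n in("side","top"):
    im,d=camera(n)
    v,u=np.nonzero(d>0);P=unp(n,u.astype(float),v.astype(float),d[v,u])
    for c in((.497,.067),(.504,-.063),(.511,-.193)):
        m=(np.abs(P[:,:2]-c)<.012).all(1)&(P[:,2]<.09)&(P[:,2]>.06)
        m2=(np.abs(P[:,:2]-c-[.022,0])<.02).all(1)&(P[:,2]<.118)&(P[:,2]>.09)
        print(n,c,m.sum(),np.round(np.median(P[m,2]),4),"knob",np.round(P[m2].mean(0),4))
st((.519,.067,.087))
```

```text
side (0.497, 0.067) 71 0.0713 knob [0.519  0.0648 0.1018]
side (0.504, -0.063) 89 0.0783 knob [ 0.5262 -0.0645  0.108 ]
side (0.511, -0.193) 119 0.0781 knob [ 0.5329 -0.1936  0.1079]
top (0.497, 0.067) 88 0.0711 knob [nan nan nan]
top (0.504, -0.063) 86 0.0778 knob [ 0.5258 -0.0618  0.1099]
top (0.511, -0.193) 85 0.0779 knob [ 0.5324 -0.1905  0.1097]
11.15 [0.5172 0.0681 0.1632] F [ 0.51 -1.47  0.38] op 0.503 g 0.0 y-ang 93.26 z [-0.002 -0.    -1.   ]
-> (0.519, 0.067, 0.087) [-1.8 -1.2 76.2]<stdin>:9: RuntimeWarning: Mean of empty slice.
  ret = um.true_divide(
```

Request:
move_arm --series '[[[0.5, -2, -1, 25, 0], [0.5, -2, -1, 45, 0], [0.5, -2, -1, 60, 0], [0.5, -2, -1, 72, 0], [0.5, -2, -1, 78, 0], [0.5, -2, -1, 81, 0], [0.5, -2, -1, 81, 0], [0.3, -2, -1, 81, 0], [0.2, -2, -1, 81, 0], [0, -2, -1, 81, 0]]]'

```text
time_s: 11.98
eef_pos: [0.521, 0.0678, 0.084]
eef_rot: [0.001, -0.027, 1.0, 0.001]
wrist_force: [0.3, 6.4, 3.3]
opening: 0.167
grasp_force: 58.4
```

Request:
move_arm --series '[[[0, 0, 0, 0, 0], [0, 0, 0, 0, 0], [0, 0, 0, 0, 0], [0, 0, 0, 0, 0], [0, 0, 0, 0, 0], [0, 0, 0, 0, 0], [0, 0, 0, 0, 0], [0, 0, 0, 0, 0], [0, 0, 0, 0, 0], [0, 0, 0, 0, 0]]]'

```text
time_s: 12.82
eef_pos: [0.5209, 0.0678, 0.0841]
eef_rot: [0.001, -0.027, 1.0, 0.001]
wrist_force: [-0.2, 6.3, 2.4]
opening: 0.166
grasp_force: 58.4
```

```bash
python3 -c "
from h import *
st()
im,d=camera('side');x,y=250,190
cv2.imwrite('pics/b.png',cv2.resize(im[y:y+120,x:x+160],(800,600)))"
```

```text
12.8167 [0.5209 0.0678 0.0841] F [-0.21  6.31  2.35] op 0.166 g 58.445947766304016 y-ang 93.12 z [ 0.002  0.002 -1.   ]
```

View pics/b.png

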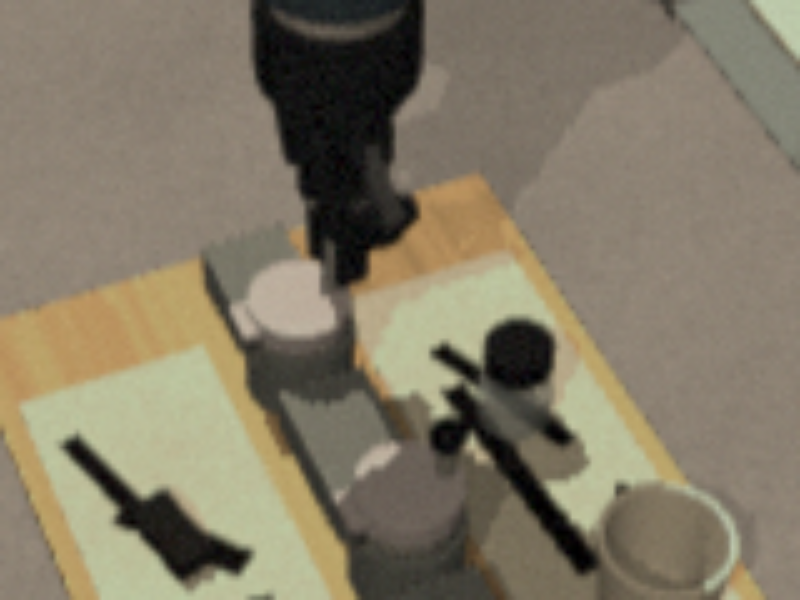

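Request:
move_arm --series '[[[0, 1.5, 0, -1.5, 0], [0, 3.3, 0, -3.5, 0], [0, 5, 0, -5.3, 0], [0, 7, 0, -7, 0], [0, 9, 0, -8.6, 0], [0, 11, 0, -10.2, 0], [0, 13, 0, -11.8, 0], [0, 15.2, 0, -13.3, 0], [0, 17.5, 0, -14.5, 0], [0, 19.7, 0, -16, 0]]]'

```text
time_s: 13.7
eef_pos: [0.5019, 0.0668, 0.1001]
eef_rot: [0.002, -0.027, 1.0, 0.001]
wrist_force: [3.3, 7.9, -1.2]
opening: 0.168
grasp_force: 58.9
```

```bash
python3 -c "
from h import *
st();print(ctrl.get_obs()['torque'])
im,d=camera('side');x,y=250,190
cv2.imwrite('pics/c.png',cv2.resize(im[y:y+120,x:x+160],(800,600)))"
```

```text
13.7 [0.5019 0.0668 0.1001] F [ 3.27  7.89 -1.24] op 0.168 g 58.92934262752533 y-ang 93.14 z [ 0.004  0.002 -1.   ]
[ 1.20713702 -0.8070287   0.28582457]
```

View pics/c.png

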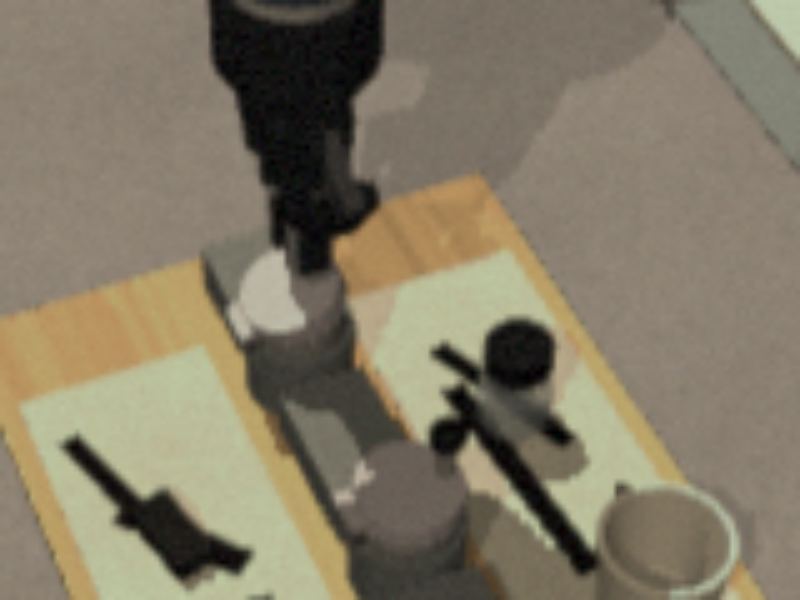

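The cap's far edge is rising (rim around 320,270), with low forces; continue along the arc.

Request:
move_arm --series '[[[0, 2.8, 0, -1.2, 0], [0, 5.5, 0, -2.4, 0], [0, 8.5, 0, -3.5, 0], [0, 11.5, 0, -4.5, 0], [0, 14.7, 0, -5.4, 0], [0, 17.8, 0, -6.1, 0], [0, 20.9, 0, -6.5, 0], [0, 25, 0, -6.9, 0], [0, 29, 0, -7, 0], [0, 32.4, 0, -6.9, 0]]]'

```text
time_s: 14.58
eef_pos: [0.4681, 0.0633, 0.1062]
eef_rot: [0.001, -0.027, 1.0, -0.0]
wrist_force: [-0.8, -0.2, -0.2]
opening: -0.002
grasp_force: 0.0
```

Run:
```python
from h import *
st();print(ctrl.get_obs()['torque'])
im,d=camera('side');x,y=250,190
v,u=np.nonzero(d>0);P=unp("side",u.astype(float),v.astype(float),d[v,u])
for c in((.504,-.063),(.511,-.193)):
    m=(np.abs(P[:,:2]-c)<.012).all(1)&(P[:,2]<.09)&(P[:,2]>.06);print(np.median(P[m,2]))
cv2.imwrite('pics/d.png',cv2.resize(im[y:y+120,x:x+160],(800,600)))
```

```text
14.5833 [0.4681 0.0633 0.1062] F [-0.81 -0.24 -0.23] op -0.002 g 0.0 y-ang 93.1 z [ 0.001 -0.    -1.   ]
[-0.01215031 -0.01445842 -0.01215541]
0.07797100254018653
0.07775611556534118
```

View pics/d.png

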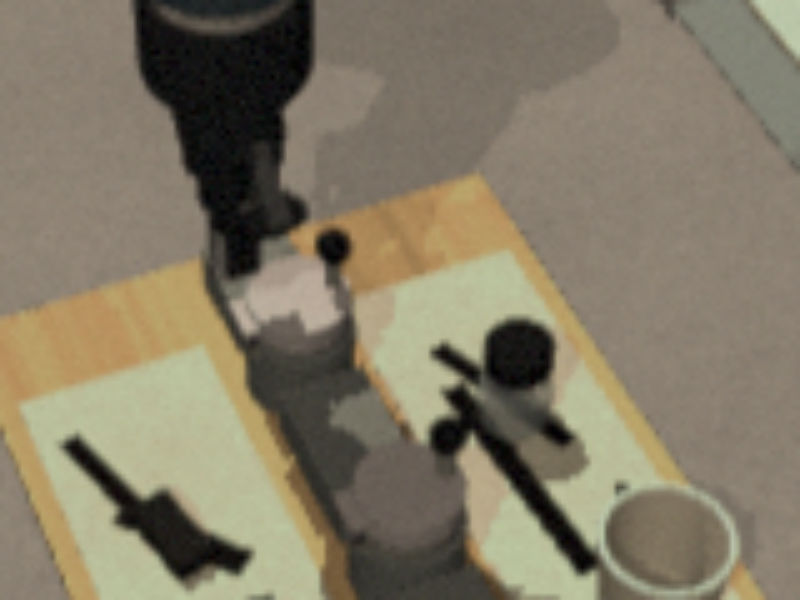

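Request:
move_arm --series '[[[0, 0, 0, -20, 0], [0.2, 0, 0, -45, 0], [0.5, 0, 0, -55, 0], [0.5, -10, 2, -55, 0], [0.5, -10, 4, -55, 0], [0.5, -10, 4, -55, 0], [0.5, -10, 4, -55, 0], [0.5, -10, 4, -55, 0], [0.5, -10, 4, -55, 0], [0.5, -10, 4, -55, 0]]]'

```text
time_s: 15.47
eef_pos: [0.4774, 0.0681, 0.16]
eef_rot: [-0.001, -0.027, 1.0, 0.0]
wrist_force: [0.1, -0.0, 0.2]
opening: 0.504
grasp_force: 0.0
```

Run:
```python
from h import *
for n in("side","top"):
    im,d=camera(n)
    v,u=np.nonzero(d>0);P=unp(n,u.astype(float),v.astype(float),d[v,u])
    for c in((.497,.067),):
        m=(np.abs(P[:,:2]-c)<.012).all(1)&(P[:,2]<.09)&(P[:,2]>.06)
        k=P[(np.abs(P[:,:2]-c-[.022,0])<.02).all(1)&(P[:,2]<.112)&(P[:,2]>.09)]
        print(n,c,m.sum(),np.round(np.median(P[m,2]),4),"knob",len(k))
        if len(k): print(np.round((k.min(0)+k.max(0))/2,4),k.max(0))
st((.5185,.069,.078))
```

```text
side (0.497, 0.067) 71 0.0739 knob 43
[0.5194 0.0665 0.101 ] [0.52703142 0.07469733 0.11020087]
top (0.497, 0.067) 0 nan knob 0
15.5667 [0.4776 0.068  0.1604] F [ 0.05 -0.25  0.67] op 0.502 g 0.0 y-ang 93.1 z [-0.001  0.    -1.   ]
-> (0.5185, 0.069, 0.078) [-40.9  -1.2  82.4]
  return _methods._mean(a, axis=axis, dtype=dtype,
  ret = ret.dtype.type(ret / rcount)
```

Grip friction pulled the bolt up about 3 mm and slipped. I'll re-press the bolt, then swing the cap by pushing the knob from its far side instead.

Request:
move_arm --series '[[[0.3, -20, -1, 0, 0], [0, -41, -1, 0, 0], [0, -41, -1, 0, 0], [0, -41, -1, 0, 0], [0, -41, -1, 20, 0], [0, -41, -1, 35, 0], [0, -41, -1, 45, 0], [0, -41, -1, 49, 0], [0, -41, -1, 51, 0], [0, -41, -1, 53, 0]]]'

```text
time_s: 16.4
eef_pos: [0.5189, 0.0692, 0.108]
eef_rot: [0.0, -0.027, 1.0, -0.0]
wrist_force: [0.4, 0.8, -0.8]
opening: -0.0
grasp_force: 0.0
```

Request:
move_arm --series '[[[0, 0, 0, 0.5, 0], [0, 0, 0, 1, 0], [0, 0, 0, 1.5, 0], [0, 0, 0, 2, 0], [0, 0, 0, 2.5, 0], [0, 0, 0, 3, 0], [0, 0, 0, 3.5, 0], [0, 0, 0, 4, 0], [0, 0, 0, 4.5, 0], [0, 0, 0, 4.5, 0]]]'

```text
time_s: 17.23
eef_pos: [0.5197, 0.0692, 0.1039]
eef_rot: [0.001, -0.027, 1.0, -0.0]
wrist_force: [1.4, 0.7, 6.3]
opening: 0.002
grasp_force: 3.2
```

Request:
move_arm --series '[[[0, 0, 0, -10, 0], [0, 0, 0, -22, 0], [0, -15, -1, -22, 0], [0, -30, -2, -22, 0], [0, -30, -2, -22, 0], [0, -30, -2, -10, 0], [0, -30, -2, 4, 0], [0, -30, -2, 10, 0], [0, -30, -2, 12, 0], [0, -30, -2, 12, 0]]]'

```text
time_s: 18.07
eef_pos: [0.5475, 0.069, 0.0901]
eef_rot: [-0.001, -0.027, 1.0, 0.0]
wrist_force: [0.7, -0.8, 0.3]
opening: -0.004
grasp_force: 0.0
```

Run:
```python
from h import *
st()
for n in ("side",):
    im,d=camera(n);x,y=250,190
    v,u=np.nonzero(d>0);P=unp(n,u.astype(float),v.astype(float),d[v,u])
    m=(np.abs(P[:,:2]-(.497,.067))<.012).all(1)&(P[:,2]<.09)&(P[:,2]>.06);print(n,m.sum(),np.median(P[m,2]))
cv2.imwrite('pics/e.png',cv2.resize(im[y:y+120,x:x+160],(800,600)))
```

```text
18.0667 [0.5475 0.069  0.0901] F [ 0.74 -0.84  0.29] op -0.004 g 0.0 y-ang 93.11 z [-0.003  0.    -1.   ]
side 74 0.07100019990417888
```

View pics/e.png

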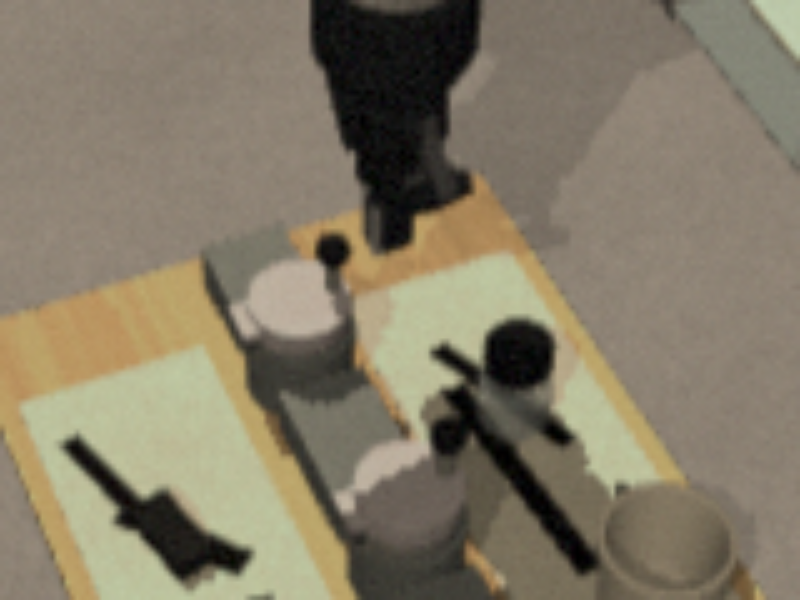

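Bolt is fully sunk again (cap top 71 mm); fingers stand just beyond knob 1 (385,235 vs 333,248).

Request:
move_arm --series '[[[0, 5, 0, 0, 0], [0, 9, 0, 0, 0], [0, 11.5, 0, -2.5, 0], [0, 14, 0, -5, 0], [0, 16, 0, -7.5, 0], [0, 18, 0, -9.5, 0], [0, 20, 0, -11, 0], [0, 22, 0, -12.7, 0], [0, 24, 0, -14, 0], [0, 24, 0, -14, 0]]]'

```text
time_s: 18.95
eef_pos: [0.5259, 0.0675, 0.1063]
eef_rot: [0.001, -0.027, 1.0, -0.0]
wrist_force: [4.8, 0.9, 3.6]
opening: -0.002
grasp_force: 2.4
```

Run:
```python
from h import *
st()
im,d=camera("side");x,y=250,190
cv2.imwrite('pics/f.png',cv2.resize(im[y:y+120,x:x+160],(800,600)))
```

```text
18.95 [0.5259 0.0675 0.1063] F [4.76 0.93 3.63] op -0.002 g 2.4058103375136852 y-ang 93.1 z [ 0.003 -0.    -1.   ]
```

View pics/f.png

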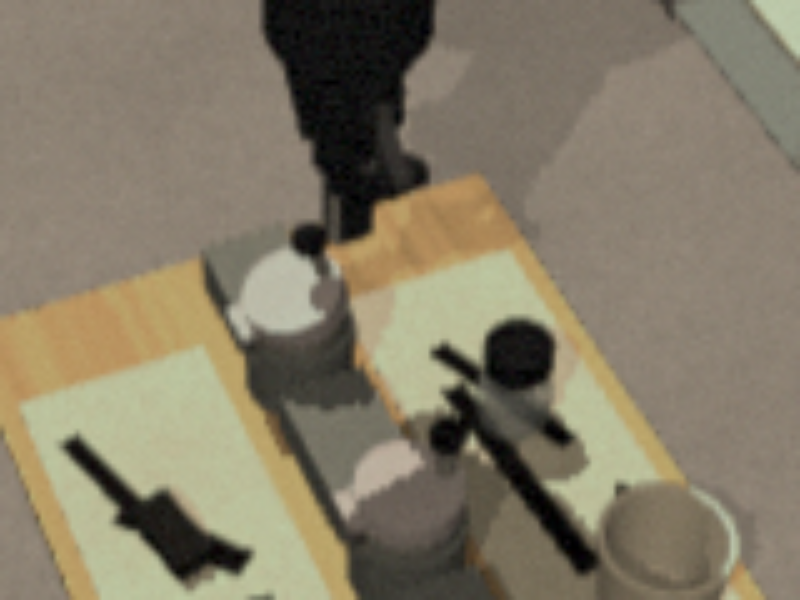

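Request:
move_arm --series '[[[0, -1, 0, 3, 0], [0, 0, 0, 4, 0], [0, 2, 0, 2.5, 0], [0, 4.5, 0, 1.2, 0], [0, 7, 0, -0.3, 0], [0, 9.5, 0, -1.5, 0], [0, 12, 0, -2.6, 0], [0, 14.5, 0, -3.5, 0], [0, 17, 0, -4.4, 0], [0, 17, 0, -4.4, 0]]]'

```text
time_s: 19.83
eef_pos: [0.5069, 0.0667, 0.1092]
eef_rot: [-0.001, -0.027, 1.0, 0.0]
wrist_force: [0.8, 0.0, 1.6]
opening: -0.002
grasp_force: 0.7
```

Run:
```python
from h import *
st()
im,d=camera("side");x,y=250,190
cv2.imwrite('pics/g.png',cv2.resize(im[y:y+120,x:x+160],(800,600)))
```

```text
19.8333 [0.5069 0.0667 0.1092] F [0.76 0.04 1.6 ] op -0.002 g 0.7409687270410359 y-ang 93.11 z [-0.002  0.    -1.   ]
```

View pics/g.png

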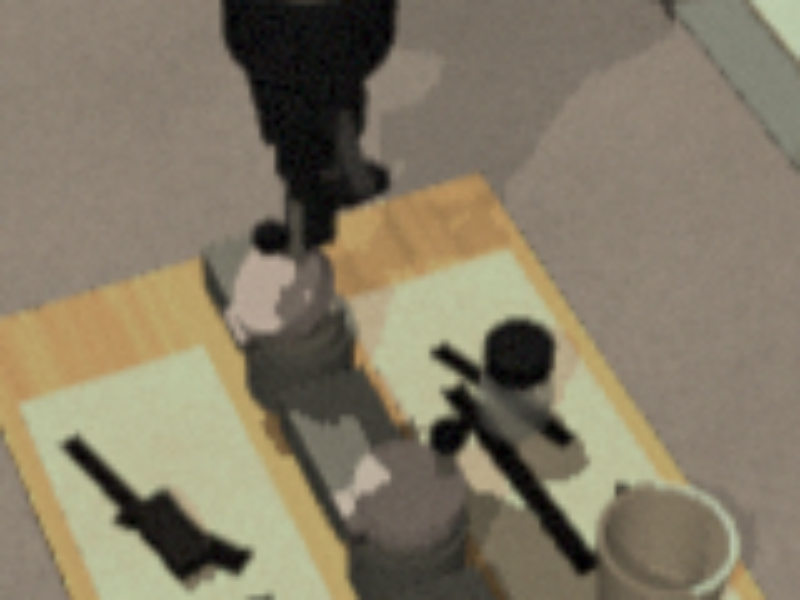

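The cap is visibly lifting (~35°), knob at (270,235) pushed by the fingers. Continue.

Request:
move_arm --series '[[[0, 2.2, 0, -0.6, 0], [0, 4.5, 0, -1.2, 0], [0, 7, 0, -1.8, 0], [0, 9.5, 0, -2.3, 0], [0, 12, 0, -2.8, 0], [0, 14.5, 0, -3.2, 0], [0, 17, 0, -3.5, 0], [0, 19.5, 0, -3.8, 0], [0, 21, 0, -4, 0], [0, 21, 0, -4, 0]]]'

```text
time_s: 20.72
eef_pos: [0.4875, 0.0655, 0.1147]
eef_rot: [0.001, -0.027, 1.0, -0.0]
wrist_force: [1.2, 0.7, 7.9]
opening: 0.001
grasp_force: 3.8
```

Run:
```python
from h import *
st()
im,d=camera("side");x,y=250,190
cv2.imwrite('pics/i.png',cv2.resize(im[y:y+120,x:x+160],(800,600)))
v,u=np.nonzero(d>0);P=unp("side",u.astype(float),v.astype(float),d[v,u])
for c in((.504,-.063),(.511,-.193)):
    m=(np.abs(P[:,:2]-c)<.012).all(1)&(P[:,2]<.09)&(P[:,2]>.06);print(np.median(P[m,2]))
# cap 1 plane from the bright points near the lid
br=im.min(2)[v,u]
m=(np.abs(P[:,:2]-(.485,.067))<(.035,.03)).all(1)&(P[:,2]<.125)&(P[:,2]>.066)&(br>90)
Q=P[m];w=np.linalg.svd(Q-np.median(Q,0))[2][2];print(m.sum(),w,Q.min(0),Q.max(0))
```

```text
20.7167 [0.4875 0.0655 0.1147] F [1.22 0.73 7.92] op 0.001 g 3.751581385731697 y-ang 93.11 z [ 0.002 -0.    -1.   ]
0.07797692503720637
0.07797193960390443
104 [-0.86787767 -0.04140424  0.49504954] [0.46721886 0.0418098  0.06684662] [0.48998028 0.08748051 0.10613151]
```

View pics/i.png

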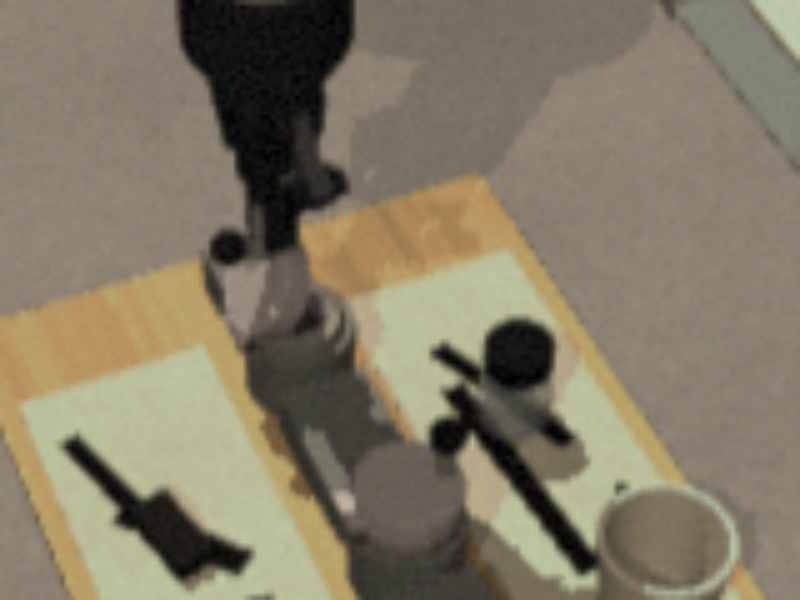

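Request:
move_arm --series '[[[0, 0, 0, -0.5, 0], [0, 0, 0, -1, 0], [0, 0, 0, -1, 0], [0, 0, 0, -1, 0], [0, 0, 0, -1, 0], [0, 0, 0, -1, 0], [0, 0, 0, -1, 0], [0, 0, 0, -1, 0], [0, 0, 0, -1, 0], [0, 0, 0, -1, 0]]]'

```text
time_s: 21.6
eef_pos: [0.4871, 0.0655, 0.1149]
eef_rot: [0.0, -0.027, 1.0, 0.0]
wrist_force: [0.9, 0.8, 5.0]
opening: 0.0
grasp_force: 2.8
```

Steady, with clear contact force and the cap at about 56–60°.

```bash
python3 -c "
from h import *
print(order.hand_in())"
```

```text
the job is handed in; nothing more can be done
None
```

Bolt 1 is the loose one: it sank about 10 mm, against about 3 mm for bolts 2 and 3. I handed in with its cap about 56–60° open, the bolt still sunk and the other two caps shut. The cap is held by the closed fingers pushing the knob from its far side, because an earlier pinch grip slipped off; the hand-in call returned no pass/fail result.

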